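Shut and lock the filter hatch of a bench vacuum pump

ROBOT

A 6-joint arm with a two-finger parallel gripper is mounted at the origin on the work surface. World frame = base frame: x ahead of the robot, y to its left, z up, the work surface at z = 0. Lengths are in mm, angles in rad, forces in N, time in s.
With the tool pointing down it reaches from about 350 to 875 mm from the base axis. Payload 4.2 kg.
Tool frame: the origin (TCP) lies at the very end of the fingers, on their centre line; the grasp point (between the pads) lies 19 mm behind it; z points along the fingers, y is the line along which they close (so a half turn about z gives the same grasp; the last joint's range is limited). The gripper opens to 85 mm and grips with 20 to 120 N. Pads are 22 mm wide; open, the fingers measure 114 mm over their backs; the gripper's body (76 mm by 85 mm) begins 54 mm behind the grasp point. The pads swing forward as they close: fully open they stand 13 mm farther back than shut.
Start: joints at [1.506, 0.385, 0.008, 0, -1.194, -0.259], TCP at [198.825, 592.51, 231.312] pointing down, gripper open.
Joint ranges: [-3.14, 3.14], [-1.21, 2.06], [-1.07, 1.41], [-3.16, 2.05], [-2.99, -0.16], [-3.1, 3.1]. Speed limits (rad/s): [2.79, 2.79, 3.14, 3.14, 3.14, 3.14].

INTERFACE

Orientations are given as a unit quaternion [x, y, z, w].
In Python, from bench import arm gives the robot as it stands.
- The arm moves only by the tool servo_tool, never from a script. Its argument "rows" is a list that holds one entry, the list of rows, each a list of 7 numbers: the finger opening in mm, from 0 to 85.4, then the shift along the tool's x, y, z in mm, then the turn, a rotation vector about the tool's x, y, z in rad. A call has 1 to 10 rows; each row is the pose to reach, as a shift and turn from the pose commanded when the call began, along the tool's axes at that moment; what a row does not reach only later rows make up. A row lasts 1/8 s, in which the tool goes at most 62.5 mm and 10.7 degrees, less where a joint would pass 70% of its speed; a pose out of reach is approached as far as the arm can. A call with a gripper value outside its range is refused whole. The fingers move at their own pace and stop on an object; the grip force is fixed at half the most. Time passes only in rows, so rows that repeat a pose let the fingers close. It gives the time, the measured TCP pose, the force, the opening and the grip force at its end, in the units of the state.
- arm.read_state(): the state, without advancing time (a new reading comes with each control period).
- arm.get_image(name): name is "side" or "top"; returns the picture (384x512x3 uint8, red, green, blue); there is no depth.
- arm.camera_params(name): a dict with "intrinsics" (3x3 intrinsics, pixels), "R" (3x3) and "t" (3): a world point X has camera coordinates R X + t. Camera axes: x right, y down, z forward; pixel columns grow to the right and rows downward; lengths in mm; the calibration is good to about 2 mm. A picture is of the moment at which its call begins. camera_params takes no time and is no camera call.
- arm.job_done(): hands the job in; it is judged then, once.
The state is a dict: "clock": time; "joints": joint angles; "joint_vel": joint speeds; "joint_efforts": joint torques, N m; "position": TCP position; "ee_rot": TCP orientation; "contact_force": force on the tool from outside, world axes, zero at the start; "wrist_torque": the same for the moment, N m; "gripper_width": finger opening in mm; "grasp_force": force on a finger pad.
Only numpy, scipy, OpenCV 4.12 (cv2) and the standard library are available. Lean on these libraries where they do the work, as an engineer would, in place of code of your own. Each camera call takes 0.05 s, during which the arm holds its last target. There are 200 camera calls.

TASK

The filter in the bench vacuum pump has been changed and its hinged hatch left ajar. Push the hatch down fully shut with the fingertips, then set a fingertip in the slot of its quarter-turn fastener and turn it clockwise as far as it goes, so that the hatch is locked, and leave the pump clear. Use only the fingertips: lift nothing, and do not grip or shift the bottle, the tip rack or the two vials standing around.

Things in the scene. Friction and masses are not known exactly. Their poses are not given: they have to be found in the camera images.
- pump_unit: Bench vacuum pump, fixed cream metal housing 260 mm (its x, depth) by 340 mm (its y, width), flat top deck 110 mm above the bench. Origin at the centre of its underside; x points from its front (robot side) to its back. The filter bay opens in the deck under the hatch. The -y part of the deck (100 mm wide) carries a round gauge (14 mm high), a switch and two vials.
- hatch (a joint): Hatch angle, rad: 0 shut (its stop, flush with the deck), positive open; starts 0.25 to 0.5. Grey panel 190 (x) x 220 (y) x 14 mm, about 0.45 kg, hinged along its far (+x) edge: hinge axis along y at pump_unit x +85, z 113 mm, hatch centred on y +40 mm; the edge near the robot is raised. A stiff hinge keeps it where it is left; 2 to 6 N downward near the free edge closes it.
- hatch_press (a point): A bare flat spot on the hatch's top face, good for pressing: 160 mm from the hinge axis (30 mm from the free edge), 75 mm to the +y side of the fastener's axis. Shut, it is 110 mm above the bench. Its frame is the hatch's own: z normal to the top face, x towards the hinge, y along the hinge.
- fastener (a joint): Angle of the fastener's dial, rad, positive clockwise from above. 0: unlocked, slot parallel to the hinge; 1.571: stop, locked, slot square to the free edge. Starts 0 to 0.35. Steady friction of 0.2 N m; stays where it is left. From about 1.0 the cam below it passes under the housing's ledge; turned that far with the hatch ajar, it keeps the hatch from shutting.
- fastener_slot (a point): Centre of the metal dial, on its axis, level with its flat top: 114 mm above the bench when shut, 128 mm from the hinge axis, midway across. Dial 75 mm across, flush inside a fixed black collar (89 mm), so it can be driven only by its slot: right across the centre, 28 mm wide, 14 mm deep, 75 mm long, upright walls. The frame turns with the dial: y along the slot, z the axis (up when shut).
- bottle: Brown plastic reagent bottle with black cap, 80 mm in diameter, 162 mm high, loose on the bench to one side of the pump. Origin at the centre of its underside. Leave it alone.
- tip_rack: Blue rack of pipette tips, 120 by 84 by 58 mm high, loose on the bench on the other side of the pump. Origin at the centre of its underside. Leave it alone.
- vial_a: Small glass vial with metal cap, 23 mm in diameter, 40 mm high, loose on the -y part of the pump's deck, more than 40 mm from the hatch's side edge. Origin at the centre of its underside. Leave it alone.
- vial_b: Second vial like vial_a, on the same part of the deck.

How it is judged (in metres and radians):
On the way, in this order (a step that is already met when the one before it is completed fails the run):
1. the hatch is pushed fully shut (within 0.03 rad) (value of joint hatch below 0.03 rad), for 0.1 s.
2. a fingertip down in the slot drives the fastener round (contact force between the fingers and pump_unit above 0.5 N and z of the grasp point in the frame of fastener_slot below 0.017 m and horizontal distance between the grasp point and fastener_slot below 0.07 m and value of joint fastener above 0.6 rad), for 0.02 s.
3. the fastener is turned to its stop with the hatch shut (value of joint fastener above 1.45 rad and value of joint hatch below 0.03 rad), for 0.1 s.
At the end, for the whole second after the job is handed in: The hatch is shut within 0.03 rad (about 5 mm at its free edge), the fastener is turned clockwise to beyond 1.45 rad (within 7 degrees of its stop at 90 degrees) and at rest, and the bottle, rack and vials stand within 25 mm of where they were (all of step 3 and velocity of joint fastener below 0.1 rad/s and distance of each of bottle, tip_rack, vial_a, vial_b from where it was at the start of the episode below 0.025 m); the robot touches nothing.
It fails at once if the hatch is lifted or swung further open (value of joint hatch above 0.55 rad).
It fails at once if the bottle, tip rack or a vial is gripped, pushed away, tipped or lifted (distance of any of bottle, tip_rack, vial_a, vial_b from where it was at the start of the episode above 0.025 m or angle between any of bottle, vial_a, vial_b's own z axis and vertical above 0.5 rad or contact force between the fingers and bottle above 3 N or contact force between the fingers and tip_rack above 3 N or contact force between the fingers and vial_a above 3 N or contact force between the fingers and vial_b above 3 N).
It also fails if it takes over 54 s, if anything falls off the work surface, if the arm or the gripper's body presses on something with over 40 N, if the wrist force passes 120 N, or if a joint passes its speed limit or range.

## Working session

There is one attempt and no reset: what is moved stays moved. The work goes in short steps, Python scripts to look and compute and a tool call to move; the robot and the scene stay as the last step left them, time stands still between calls to the robot, and variables do not carry over. Pictures are saved under pics/ and viewed, at most 10 in all, crops included, and the job is handed in when it is done.

Besides the shell and the picture viewer there is one more tool, called after "Request:" as name(argument=value, ...), one argument or row to a line, values as JSON. servo_tool: Moves the arm, as the interface text tells. Its arguments: {"type":"object","properties":{"rows":{"type":"array"}},"required":["rows"]}

```bash
mkdir -p pics
python3 - <<'E'
from bench import arm
import cv2, numpy as np
for n in("top","side"):
    cv2.imwrite(f"pics/{n}0.png",arm.get_image(n)[:,:,::-1]); p=arm.camera_params(n); print(n,p["intrinsics"],np.round(p["R"],3),p["t"])
s=arm.read_state();print(s["position"],s["ee_rot"],s["clock"],s["gripper_width"])
E
```

```text
top [[460.5386702    0.         250.60025094]
 [  0.         460.5386702  188.49312964]
 [  0.           0.           1.        ]] [[-0.034 -0.999 -0.005]
 [-0.971  0.034 -0.235]
 [ 0.236 -0.003 -0.972]] [ 28.97693083 637.80260908 970.44428615]
side [[446.77652069   0.         264.06022615]
 [  0.         446.77652069 195.12797033]
 [  0.           0.           1.        ]] [[ 0.847 -0.532  0.018]
 [-0.272 -0.463 -0.843]
 [ 0.457  0.709 -0.537]] [-495.97119793  257.82969535  792.21327174]
[198.67044838 592.0481834  230.33042097] [ 9.86911706e-01 -1.61258625e-01 -1.03584865e-04  9.63936810e-04] 0.1 85.18881891866613
```

View pics/top0.png

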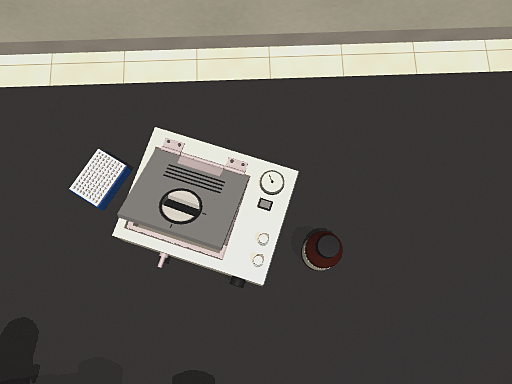

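View pics/side0.png

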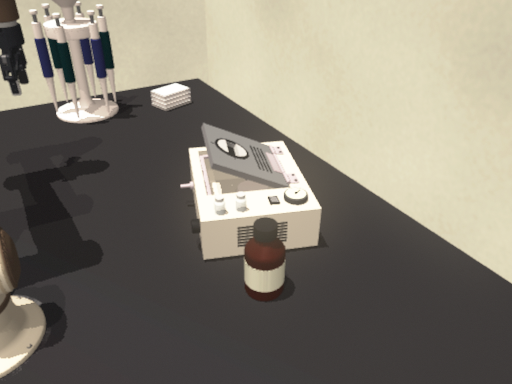

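The top view shows the pump deck with corners near (156,128), (298,171), (264,285) and (113,235). The dial is at about (181,206), the vials are at (263,239) and (258,260), and the bottle is at (323,250). The side view confirms that the hatch is ajar.

```bash
cat > h.py <<'E'
from bench import arm
import cv2, numpy as np
def ray(n,uv):
    p=arm.camera_params(n);R=np.array(p["R"]);t=np.array(p["t"])
    d=np.linalg.inv(p["intrinsics"])@[uv[0],uv[1],1]
    return -R.T@t,R.T@d
def cast(n,uv,z):
    c,d=ray(n,uv);return c+d*(z-c[2])/d[2]
def proj(n,X):
    p=arm.camera_params(n);q=p["intrinsics"]@(np.array(p["R"])@X+p["t"]);return q[:2]/q[2]
def tri(a,b):
    (c1,d1),(c2,d2)=ray("top",a),ray("side",b)
    A=np.c_[d1,-d2];s=np.linalg.lstsq(A,c2-c1,rcond=None)[0]
    p,q=c1+s[0]*d1,c2+s[1]*d2;return (p+q)/2,np.linalg.norm(p-q)
E
python3 - <<'E'
from h import *
print("cam",ray("top",(0,0))[0],ray("side",(0,0))[0])
for uv in[(156,128),(298,171),(264,285),(113,235)]: print(uv,cast("top",uv,110).round(1))
a=cv2.imread("pics/top0.png")[115:300,60:355];b=cv2.imread("pics/side0.png")[110:250,170:330]
a=cv2.resize(a,None,fx=2.7,fy=2.7,interpolation=cv2.INTER_CUBIC);b=cv2.resize(b,None,fx=4,fy=4,interpolation=cv2.INTER_CUBIC)
cv2.imwrite("pics/ta.png",a);cv2.imwrite("pics/sb.png",b)
E
```

```text
cam [ 391.91394745   10.83705822 1093.47151731] [ 128.25087039 -706.17836403  651.86599951]
(156, 128) [779.  217.4 110. ]
(298, 171) [666.5 -99.  110. ]
(264, 285) [421.8 -13.7 110. ]
(113, 235) [537.8 306.1 110. ]
```

View pics/ta.png

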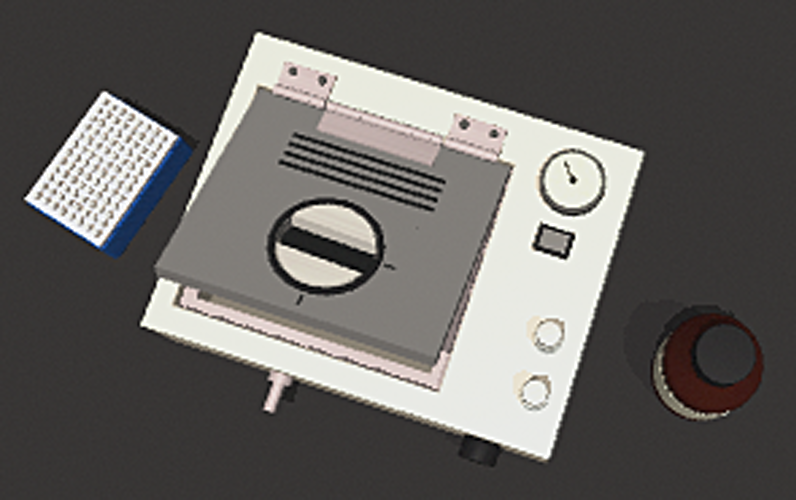

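View pics/sb.png

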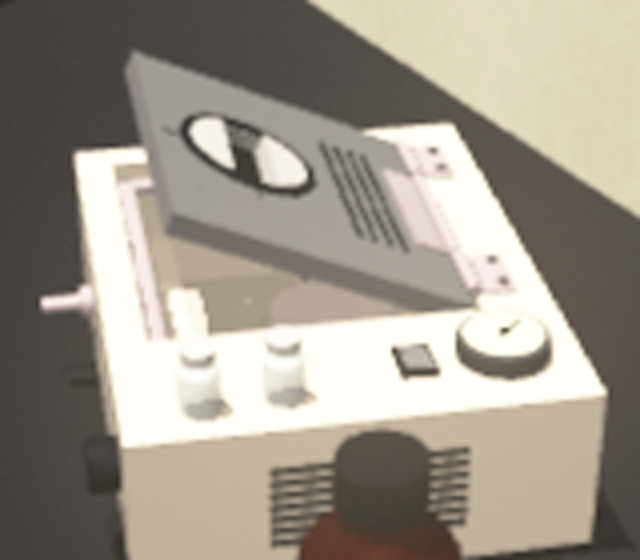

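The crops put the deck corners at ta (257,33), (643,152), (549,459) and (141,324). The slot runs from (280,232) to (378,262), nearly parallel to the hinge. The raised left corner of the hatch is at ta (155,267) and sb (135,52).

```bash
cat >> h.py <<'E'
from scipy.spatial.transform import Rotation as Ro
yaw=np.radians(-19.75);C=np.array([601.3,102.7,0]);P=Ro.from_euler('z',yaw)
pump=lambda *v:C+P.apply(v)
def shift(X):
    s=arm.read_state();r=Ro.from_quat(s["ee_rot"]);return r.inv().apply(np.array(X)-s["position"]).round(1)
def tooly():
    r=Ro.from_quat(arm.read_state()["ee_rot"]).as_matrix();return np.degrees(np.arctan2(r[1,1],r[0,1]))
E
python3 - <<'E'
from h import *
T=lambda u,v:(60+(u+.5)/2.7-.5,115+(v+.5)/2.7-.5);S=lambda u,v:(170+u/4,110+v/4)
for n,a,b in[("freeL",(155,267),(135,52)),("freeR",(434,354),(172,232)),("dial",(326,246),(249,155))]:
    p,e=tri(T(*a),S(*b));print(n,p.round(),round(e,1),"pump",P.inv().apply(p-C).round())
q=[cast("top",T(*a),165)[:2] for a in[(280,232),(378,262)]];d=q[0]-q[1];print("slot dir",np.degrees(np.arctan2(d[1],d[0])),"tooly",tooly())
pr=pump(-75,115,0);print("press",pr,"slot",pump(-43,40,114));print("shift to press z=220",shift([pr[0],pr[1],220]))
for k,uv in dict(rack=(88,178),).items():print(k,cast("top",uv,58))
print("stand",cast("side",(87,110),0))
E
```

```text
freeL [570. 275. 190.] 2.8 pump [-88. 152. 190.]
freeR [497.  72. 176.] 3.4 pump [-87. -64. 176.]
dial [586. 153. 165.] 1.8 pump [-31.  42. 165.]
slot dir 70.88494084951456 tooly -108.5599323713005
press [569.57222143 236.2789956    0.        ] slot [574.34610006 154.87745948 114.        ]
shift to press z=220 [464.9 219.2  10.8]
rack [681.12369639 384.95789493  58.        ]
stand [ 422.76408533 1007.87719146    0.        ]
```

Request:
servo_tool(
  rows=[
    [[0,50,24,0,0,0,0],[0,100,47,0,0,0,0],[0,150,71,0,0,0,0],[0,200,94,0,0,0,0],[0,250,118,0,0,0,0],[0,300,141,0,0,0,0],[0,350,165,0,0,0,0],[0,400,189,0,0,0,0],[0,445,210,0,0,0,0],[0,465,219,5,0,0,0]],
  ],
)

```text
clock: 1.35
position: [571.4, 235.0, 225.8]
ee_rot: [0.987, -0.163, -0.0, 0.0]
contact_force: [-0.0, 0.6, 0.1]
gripper_width: 0.0
grasp_force: 0.0
```

Request:
servo_tool(
  rows=[
    [[0,0,0,20,0,0,0],[0,0,0,40,0,0,0],[0,0,0,50,0,0,0],[0,0,0,60,0,0,0],[0,0,0,70,0,0,0],[0,0,0,80,0,0,0],[0,0,0,90,0,0,0],[0,0,0,98,0,0,0],[0,0,0,105,0,0,0],[0,0,0,110,0,0,0]],
  ],
)

```text
clock: 2.6
position: [569.8, 236.8, 115.7]
ee_rot: [0.987, -0.161, -0.0, 0.0]
contact_force: [-2.2, -0.1, 1.6]
gripper_width: 0.2
grasp_force: 1.0
```

Request:
servo_tool(
  rows=[
    [[0,0,0,2,0,0,0],[0,0,0,4,0,0,0],[0,0,0,6,0,0,0],[0,0,0,6,0,0,0]],
  ],
)

```text
clock: 3.1
position: [570.1, 236.9, 110.2]
ee_rot: [0.987, -0.161, 0.0, -0.0]
contact_force: [-0.4, 0.4, 0.6]
gripper_width: 0.4
grasp_force: 0.2
```

Request:
servo_tool(
  rows=[
    [[0,0,0,1,0,0,0],[0,0,0,2,0,0,0],[0,0,0,3,0,0,0],[0,0,0,3,0,0,0]],
  ],
)

```text
clock: 3.6
position: [570.2, 236.9, 110.0]
ee_rot: [0.987, -0.161, 0.001, -0.0]
contact_force: [-5.0, -0.9, 12.3]
gripper_width: 0.2
grasp_force: 6.2
```

Request:
servo_tool(
  rows=[
    [[0,0,0,-30,0,0,0],[30,0,0,-80,0,0,0],[30,0,-60,-100,0,0,0],[30,0,-120,-100,0,0,0],[30,0,-120,-100,0,0,0],[30,0,-120,-100,0,0,0]],
  ],
)

```text
clock: 4.35
position: [607.9, 350.5, 206.2]
ee_rot: [0.987, -0.161, -0.001, 0.001]
contact_force: [0.4, -0.4, 0.5]
gripper_width: 30.1
grasp_force: 0.0
```

Run:
```python
from h import *
t=arm.get_image("top")[:,:,::-1];s=arm.get_image("side")[:,:,::-1];print(arm.read_state()["position"])
print([proj(n,pump(-43,40,114)).round(1) for n in("top","side")])
a=cv2.resize(t[160:260,120:255],None,fx=4,fy=4,interpolation=2);b=cv2.resize(s[110:210,180:315],None,fx=4,fy=4,interpolation=2)
cv2.imwrite("pics/t1.png",a);cv2.imwrite("pics/s1.png",b)
```

```text
[608.05165207 349.65654918 207.29635753]
[array([183.2, 215.5]), array([227.7, 168.2])]
```

View pics/t1.png

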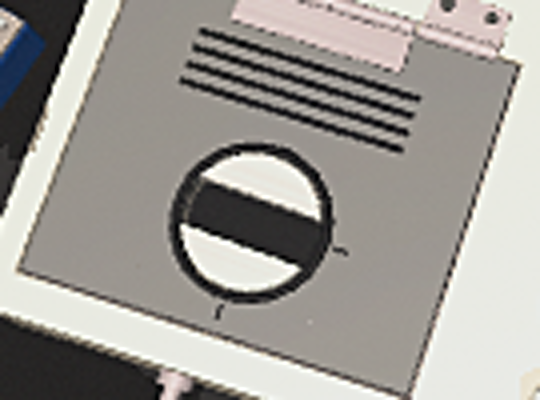

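View pics/s1.png

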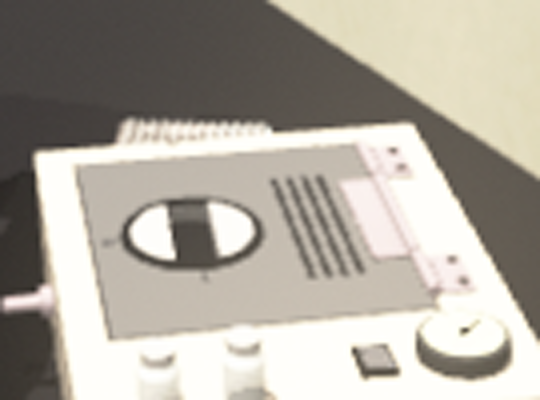

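The hatch is shut and flush. The collar centre is at t1 (251,223), which is full-image (182.6,215.6), against a predicted (183.2,215.5). The slot edges run (203,178)-(320,222) and (180,224)-(301,268). The side view agrees.

Run:
```python
from h import *
T=lambda u,v:(120+(u+.5)/4-.5,160+(v+.5)/4-.5)
for a,b in[((203,178),(320,222)),((180,224),(301,268))]:
    p,q=[cast("top",T(*x),114)[:2] for x in(a,b)];d=p-q;print(np.degrees(np.arctan2(d[1],d[0])),p.round(1),q.round(1),((p+q)/2).round(1))
a,b=[cast("top",T(*x),114) for x in[(320,222),(203,178)]]
c=cast("top",T(251,223),114);print("centre",c,"tooly",tooly()+180, "shift to z=140",shift([c[0],c[1],140]),arm.read_state()["joints"])
```

```text
67.34542885828176 [600.4 182.7] [574.  119.3] [587.2 151. ]
68.09908771796472 [575.5 194.9] [549.2 129.7] [562.4 162.3]
centre [574.68514071 156.57295409 114.        ] tooly 71.4002945791472 shift to z=140 [ 30.  193.6  67.4] [ 7.51780559e-01  5.31197816e-01  1.86108581e-01  1.71579868e-04
 -1.22618079e+00  4.94331644e-01]
```

Request:
servo_tool(
  rows=[
    [[30,10,50,0,0,0,0.06],[30,20,100,0,0,0,0.06],[30,26,150,10,0,0,0.06],[30,30,185,30,0,0,0.06],[30,30,194,57,0,0,0.06],[30,30,194,57,0,0,0.06],[30,30,194,57,0,0,0.06]],
  ],
)

```text
clock: 5.32
position: [575.7, 157.4, 151.8]
ee_rot: [0.982, -0.191, 0.001, -0.001]
contact_force: [0.2, -0.4, 0.7]
gripper_width: 29.9
grasp_force: 0.0
```

Run:
```python
from h import *
s=arm.get_image("side")[:,:,::-1]
print(tooly(),shift([574.8,156.7,114]))
cv2.imwrite("pics/s2.png",cv2.resize(s[90:210,170:320],None,fx=4,fy=4,interpolation=2))
```

```text
-111.96339996544619 [-0.7  1.5 37.9]
```

View pics/s2.png

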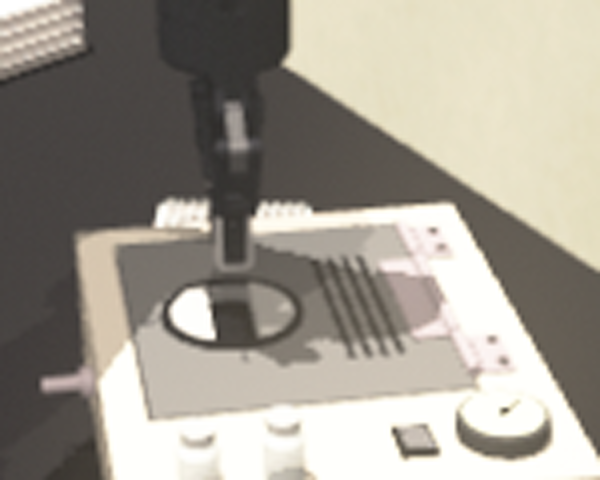

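The fingers are lined up above the slot, so I'll lower them into it.

Request:
servo_tool(
  rows=[
    [[30,-0.5,1,12,0,0,0],[30,-0.5,1,24,0,0,0],[30,-0.5,1,34,0,0,0],[30,-0.5,1,40,0,0,0],[30,-0.5,1,44,0,0,0],[30,-0.5,1,47,0,0,0],[30,-0.5,1,47,0,0,0]],
  ],
)

```text
clock: 6.25
position: [574.1, 156.5, 103.3]
ee_rot: [0.982, -0.191, -0.0, 0.0]
contact_force: [0.5, 0.9, -0.9]
gripper_width: 30.0
grasp_force: 0.0
```

Request:
servo_tool(
  rows=[
    [[30,0,0,0,0,0,0.08],[30,0,0,0,0,0,0.16],[30,0,0,0,0,0,0.24],[30,0,0,0,0,0,0.32],[30,0,0,0,0,0,0.4]],
  ],
)

```text
clock: 6.88
position: [574.5, 156.0, 103.8]
ee_rot: [0.924, -0.383, 0.001, 0.0]
contact_force: [1.6, -1.9, -0.6]
gripper_width: 30.1
grasp_force: 3.9
```

Contact is made and the forces are small, so I'll carry on turning.

Request:
servo_tool(
  rows=[
    [[30,0,0,0,0,0,0.1],[30,0,0,0,0,0,0.2],[30,0,0,0,0,0,0.3],[30,0,0,0,0,0,0.4],[30,0,0,0,0,0,0.5],[30,0,0,0,0,0,0.6],[30,0,0,0,0,0,0.7],[30,0,0,0,0,0,0.8]],
  ],
)

```text
clock: 7.88
position: [574.4, 156.3, 103.8]
ee_rot: [-0.702, 0.713, -0.0, 0.0]
contact_force: [-0.3, -0.4, -0.2]
gripper_width: 29.6
grasp_force: 4.0
```

Request:
servo_tool(
  rows=[
    [[30,0,0,0,0,0,0.08],[30,0,0,0,0,0,0.16],[30,0,0,0,0,0,0.24],[30,0,0,0,0,0,0.3]],
  ],
)

```text
clock: 8.38
position: [574.4, 156.5, 103.8]
ee_rot: [-0.588, 0.809, -0.0, 0.0]
contact_force: [1.0, 0.2, -0.4]
gripper_width: 29.5
grasp_force: 3.8
```

Run:
```python
from h import *
s=arm.read_state();print("turned past pump y by rad",np.radians(90-19.75-(tooly()%180)),s["wrist_torque"],s["contact_force"],s["joints"][5])
```

```text
turned past pump y by rad -1.6014483284717942 [-0.14265734 -0.06166077  0.17856107] [ 0.96242371  0.21135479 -0.37942454] -0.852490500007739
```

Request:
servo_tool(
  rows=[
    [[30,0,0,0,0,0,0.05],[30,0,0,0,0,0,0.1],[30,0,0,0,0,0,0.14],[30,0,0,0,0,0,0.14]],
  ],
)

```text
clock: 8.88
position: [574.4, 156.6, 103.8]
ee_rot: [-0.531, 0.848, -0.0, 0.0]
contact_force: [-0.0, 0.4, -0.1]
gripper_width: 29.9
grasp_force: 2.4
```

Run:
```python
from h import *
s=arm.read_state();print("tool angle",np.pi+np.radians(90-19.75-(tooly()%180)),s["wrist_torque"],s["contact_force"])
```

```text
tool angle 1.6780572170676098 [-0.04806725 -0.07285979  0.06861523] [-0.02493866  0.40842467 -0.09680638]
```

Torque hasn't risen, so the dial may not have reached its stop. I'll turn a little further.

Request:
servo_tool(
  rows=[
    [[30,0,0,0,0,0,0.03],[30,0,0,0,0,0,0.06],[30,0,0,0,0,0,0.08],[30,0,0,0,0,0,0.08]],
  ],
)

```text
clock: 9.38
position: [574.4, 156.6, 103.7]
ee_rot: [-0.496, 0.868, -0.0, 0.0]
contact_force: [0.0, -1.1, 2.6]
gripper_width: 29.9
grasp_force: 10.7
```

Run:
```python
from h import *
s=arm.read_state();print("tool angle",np.pi+np.radians(90-19.75-(tooly()%180)),s["wrist_torque"],s["contact_force"])
```

```text
tool angle 1.7578719911355325 [-0.18219942 -0.10149241  0.63151433] [ 0.0320217  -1.07643378  2.63358044]
```

The torque has jumped to 0.63 N m, which means the stop. I'll ease back inside the play, lift out and look.

Request:
servo_tool(
  rows=[
    [[30,0,0,0,0,0,-0.06],[30,0,0,0,0,0,-0.12],[30,0,0,-10,0,0,-0.12],[30,0,0,-30,0,0,-0.12],[30,0,0,-80,0,0,-0.12],[30,-30,0,-120,0,0,-0.12],[30,-80,0,-120,0,0,-0.12],[30,-130,0,-120,0,0,-0.12],[30,-150,0,-120,0,0,-0.12],[30,-150,0,-120,0,0,-0.12]],
  ],
)

```text
clock: 10.62
position: [650.3, 286.9, 222.5]
ee_rot: [-0.547, 0.837, 0.0, -0.0]
contact_force: [-0.3, -0.0, -0.7]
gripper_width: 30.3
grasp_force: 0.0
```

Run:
```python
from h import *
print(arm.read_state()["position"],arm.read_state()["contact_force"])
t=arm.get_image("top")[:,:,::-1]
cv2.imwrite("pics/t3.png",cv2.resize(t[120:300,60:355],None,fx=2.7,fy=2.7,interpolation=2))
```

```text
[650.31562507 286.90870543 222.54409369] [-0.28366559 -0.03708006 -0.70412416]
```

View pics/t3.png

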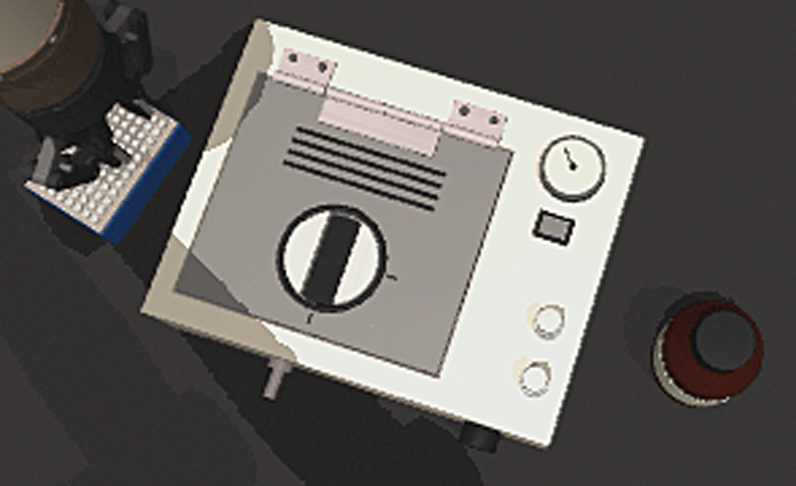

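The slot edges, (332,215)-(304,300) and (361,222)-(338,305), run parallel to the hatch's side edge. The hatch is flush, the surrounding items haven't moved and the gripper is clear, at a height of 222 mm.

```bash
python3 -c "
from bench import arm
print(arm.job_done())"
```

```text
the job is handed in; nothing more can be done
None
```

The hatch is pushed shut and its fastener is turned clockwise to the stop; the arm is clear, the bottle, rack and vials look undisturbed, and the job is handed in (no verdict came back).

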